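# Slide the glue pan over, then hold the ball tray level above the freed ring

### The arm

A 7-joint arm with a two-finger parallel gripper is mounted at the origin on the work surface. World frame = base frame: x ahead of the robot, y to its left, z up, the work surface at z = 0. Lengths are in mm, angles in rad, forces in N, time in s.
With the tool pointing down it reaches from about 400 to 850 mm from the base axis. Payload 4.5 kg.
Tool frame: the origin (TCP) lies on the centre line of the jaws, within the pads' length; the fingertips stand 8 mm ahead of it and the grasp point (between the pads) lies 11 mm behind it; z points along the fingers, y is the direction in which the jaws open and shut (so a half turn about z gives the same grasp; the last joint's range is limited). The gripper opens to 85 mm and grips with 20 to 120 N. Pads are 22 mm wide; open, the fingers measure 114 mm over their backs; the gripper's body (76 mm by 85 mm) begins 54 mm behind the grasp point. The pads swing forward as they close: fully open they stand 13 mm farther back than shut.
Start: joints at [1.313, 0.689, -0.195, 1.565, 0.157, 0.902, -0.215], TCP at [179.827, -598.595, 239.317] pointing down, gripper open.
Joint ranges: [-3.01, 3.01], [-0.46, 2.08], [-1.47, 1.51], [0.13, 2.56], [-1, 4.14], [0.04, 2.09], [-2.66, 2.66]. Speed limits (rad/s): [2.57, 2.57, 3.14, 3.14, 3.14, 3.14, 3.14].

### API

Orientations are given as a 3x3 rotation matrix whose columns are the frame's x, y, z axes.
In Python, from workcell import readout, vision, hand_in gives the robot as it stands.
- The arm moves only by the shell command python3 -m handwheel 'ROWS' [FORCE]. ROWS is JSON, a list of rows, each a list of 5 numbers: the finger opening in m, from 0 to 0.0854, then the shift along the world's x, y, z in m, then the turn about the world's z in rad. In form: [[grip, tx, ty, tz, spin], ...]. A call has 1 to 12 rows; each row shifts and turns the pose as measured when the row begins; what a row does not reach is not made up. A row lasts 1/12 s, in which the tool goes at most 41.7 mm and 7.16 degrees, less where a joint would pass 70% of its speed; a pose out of reach is approached as far as the arm can. A call with a gripper value outside its range is refused whole. The fingers move at their own pace and stop on an object; FORCE is the grip in N (left out, the last holds). Time passes only in rows, so rows that do not move let the fingers close. It gives the time, the measured TCP pose, the force and the opening at its end, in the units of the state.
- readout.get_state(): the state, without advancing time (a new reading comes with each control period).
- vision.read_camera(name): name is "scene" or "top"; returns a dict with "frame" (384x512x3 uint8, red, green, blue), "camera_matrix" (3x3 intrinsics, pixels), "eye" and "orientation" of the camera in the world. Camera axes: x right, y up, looking along -z (the intrinsics and any distortion apply to the point x, -y, -z); pixel columns grow to the right and rows downward; lengths in mm; the calibration is good to about 2 mm. A picture is of the moment at which its call begins. There is no depth.
- hand_in(): hands the job in, once; it reports no verdict.
The state is a dict: "time": time; "qpos": joint angles; "qvel": joint speeds; "joint_torque": joint torques, N m; "eef_pos": TCP position; "ee_rot": TCP orientation; "wrist_force": force on the tool from outside, world axes, zero at the start; "moment": the same for the moment, N m; "grip_width": finger opening in mm.
Only numpy, scipy, OpenCV 4.12 (cv2) and the standard library are available. Lean on these libraries where they do the work, as an engineer would, in place of code of your own. Each camera call takes 0.05 s, during which the arm holds its last target. There are 200 camera calls.

### The job

First slide the lidded glue pan along the warmer, without lifting or tipping it, from the ring it stands on to the middle of the empty ring. Then pick up the wooden tray by its handle, keeping the loose ball in its pocket, and hold it level and still, centred above the ring that the pan has left, its underside about 15 cm above the warmer's top. Finish while still holding the tray up there in the gripper; leave everything else where it is.

Things in the scene. Friction and masses are not known exactly. Their poses are not given: they have to be found in the camera images.
- plate: flat dark two-ring glue warmer fixed to the bench (switched off), 200 (its x) x 340 (its y) x 25 high (mm), smooth flat top. Origin: centre of its underside on the bench.
- ring_pan: the ring the pan stands on at the start: a thin circle, 126 mm outside diameter, drawn on the warmer's top (nothing stands proud). Origin: its centre on the plate top, 25 mm above the bench. The two rings look alike, 170 mm apart along the plate's y; either may be the one with the pan.
- ring_empty: the other, empty ring, like the first. Origin: its centre on the plate top, 25 mm above the bench.
- pan: shallow aluminium pan with fixed lid, 0.4 to 0.75 kg. Sizes in mm: body 110 dia, 40 high; lid 104 dia up to 46; on its centre an upright dark wood round knob, 28 dia, from 46 to 76 above the pan's underside. A stick handle points along its own -x (roughly to the robot), ending 135 from the axis, 18 wide, 24 to 36 high. Origin: centre of its underside.
- tray: plywood tray (sizes in mm), 150 (its x) x 140 (its y), board 12 thick, 0.3 to 0.5 kg. Across the middle a wooden handle bar along its x, 140 long, 16 thick, from 71 to 96 above the underside, open below between its two end posts. Two round pockets, 40 dia, 4 deep, at y = +42 and -42; the ball lies in the +y one, the other is empty. Origin: centre of its underside.
- pocket (a point): centre of the floor of the tray's pocket that holds the ball: tray frame (0, 42, 8) mm.
- ball_center (a point): centre of the loose turned wooden ball, 36 mm dia, 20 g, which can roll about 9 mm either way in its pocket; its top stands 44 mm above the tray's underside, well below the handle bar.
- chisel_wide: bystander, to be left alone: wide chisel lying on the bench, about 250 x 24 x 22 mm. Origin: underside of the brass collar between handle (to its -x) and blade (+x).
- chisel_narrow: bystander, to be left alone: narrow chisel lying on the bench, about 250 x 24 x 22 mm. Origin: underside of the brass collar between handle (to its -x) and blade (+x).
- finial: bystander, to be left alone: small turned wooden finial standing on its foot, 28 mm dia, 40 mm tall. Origin: centre of its underside.
- mallet: bystander, to be left alone: wooden carving mallet standing on its head, 88 mm dia, 230 mm tall. Origin: centre of its underside.
- glue: bystander, to be left alone: white glue bottle with red cap, 60 mm dia, 170 mm tall. Origin: centre of its underside.
- offcut: bystander, to be left alone: block of pale wood, 90 x 60 x 28 mm. Origin: centre of its underside.
- jar: bystander, to be left alone: empty white ceramic cup, 72 mm dia, 80 mm tall. Origin: centre of its underside.
Mind the look-alikes: they are no part of the job. Several things look just like the tray: the one meant starts nearest to the robot's base.

How it is judged:
By the outcome, as a careful person would: the job done as asked, in the order asked, and still so for the second after the job is handed in, while the arm keeps its last pose, push and grip.
It also fails if it takes over 67 s, if anything falls off the work surface, if the arm or the gripper's body presses on something with over 40 N, if the wrist force passes 120 N, or if a joint passes its speed limit or range.

## Working session

There is one attempt and no reset: what is moved stays moved. The work goes in short steps, Python scripts to look and compute and a shell command to move; the robot and the scene stay as the last step left them, time stands still between calls to the robot, and variables do not carry over. Pictures are saved under pics/ and viewed, about 8 in all and at most 12, crops included, and the job is handed in when it is done.

```bash
mkdir -p pics; cat > h.py <<'E'
import numpy as np, cv2
from workcell import readout, vision
def look(n,out=None,crop=None,s=1):
    c=vision.read_camera(n); f=c['frame'][:,:,::-1].copy()
    if crop: x0,y0,x1,y1=crop; f=f[y0:y1,x0:x1]
    if s!=1: f=cv2.resize(f,None,fx=s,fy=s,interpolation=cv2.INTER_CUBIC)
    if out: cv2.imwrite('pics/'+out,f)
    return c
def ray(c,u,v):
    K=np.array(c['camera_matrix']); d=np.linalg.inv(K)@[u,v,1]
    return np.array(c['orientation'])@[d[0],-d[1],-d[2]]
def w(c,u,v,z):
    d=ray(c,u,v); e=np.array(c['eye']); return e+d*(z-e[2])/d[2]
def px(c,p):
    q=np.array(c['orientation']).T@(np.array(p,float)-np.array(c['eye']))
    k=np.array(c['camera_matrix'])@[q[0],-q[1],-q[2]]; return k[:2]/k[2]
E
python3 - <<'E'
from h import *
import pickle
for n in('top','scene'):
    c=look(n,n+'0.png',s=1.5); pickle.dump(c,open(n+'.pkl','wb'))
    print(n,[k for k in c],c['eye'],c['camera_matrix'],c['orientation'])
print(readout.get_state())
E
```

```text
top ['frame', 'camera_matrix', 'eye', 'orientation'] [ 225.1688812   -77.26994592 1530.50345917] [[397.88141001   0.         255.53743363]
 [  0.         397.88141001 189.28122322]
 [  0.           0.           1.        ]] [[ 0.1397694   0.96896641 -0.20388384]
 [-0.99018142  0.13725143 -0.02651037]
 [ 0.00229569  0.20558733  0.97863608]]
scene ['frame', 'camera_matrix', 'eye', 'orientation'] [1610.3170504    -5.40636401 1163.37841066] [[462.17487277   0.         254.58545423]
 [  0.         462.17487277 196.13184699]
 [  0.           0.           1.        ]] [[-0.05358117 -0.71505097  0.6970159 ]
 [ 0.99854977 -0.04202796  0.03364533]
 [ 0.00523603  0.69780783  0.71626589]]
{'time': 0.1, 'qpos': array([ 1.31278678,  0.68988471, -0.19448787,  1.56626295,  0.15732422,
        0.90249624, -0.21510146]), 'qvel': array([-0.00228717, -0.00282037, -0.00015391, -0.00442886, -0.00090293,
       -0.00150119, -0.00057298]), 'joint_torque': array([-3.20766507e-03, -5.40604591e+01, -1.27137579e+00, -1.58987993e+01,
        9.38353798e-03,  4.43391196e-03, -4.26273374e-06]), 'eef_pos': array([ 179.57242997, -598.0452833 ,  238.5669268 ]), 'ee_rot': array([[ 9.57705295e-01,  2.87750186e-01, -6.31087343e-04],
       [ 2.87750832e-01, -9.57704078e-01,  1.53576156e-03],
       [-1.62479246e-04, -1.65240289e-03, -9.99998622e-01]]), 'wrist_force': array([ 0.24503261,  0.85287389, -0.43348569]), 'moment': array([-0.01106121, -0.01116991,  0.01824758]), 'grip_width': 85.39098453305328}
```

View pics/top0.png

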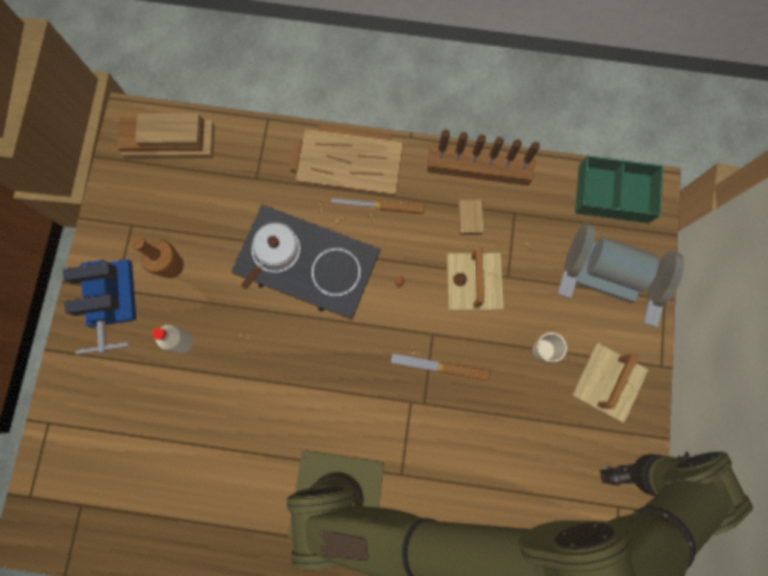

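View pics/scene0.png

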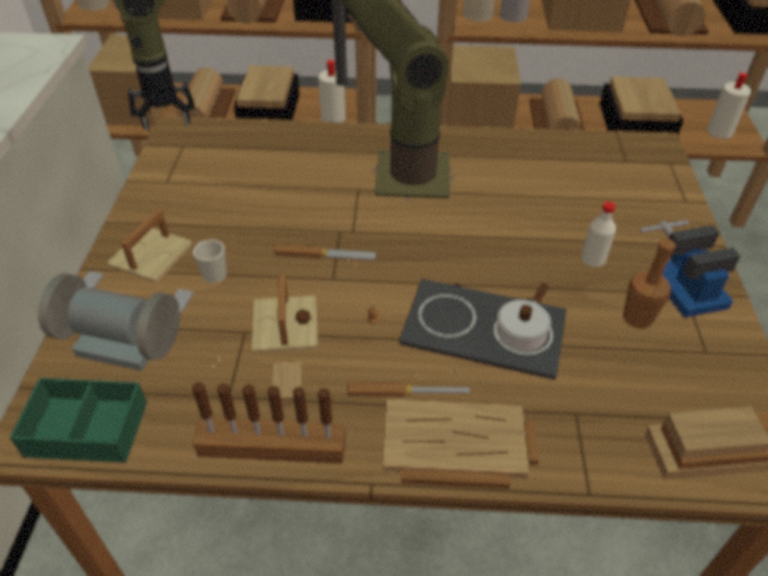

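Top view (1.5x pixels): the pan is on the left ring at about (274,246), with the empty ring at (336,271). There are two tray candidates, A at (475,280) with a dark ball and B at (610,382). I'll enlarge both and compute their distances from the base.

```bash
python3 - <<'E'
from h import *
import pickle
c=pickle.load(open('top.pkl','rb'));f=c['frame'][:,:,::-1]
a=cv2.resize(f[125:220,150:260],None,fx=7,fy=6.2,interpolation=cv2.INTER_CUBIC); 
a=cv2.resize(f[130:215,150:263],None,fx=7,fy=7,interpolation=cv2.INTER_CUBIC)
cv2.imwrite('pics/c1.png',a)
b=cv2.resize(f[155:285,290:440],None,fx=4,fy=4,interpolation=cv2.INTER_CUBIC)
b=cv2.resize(f[160:285,290:440],None,fx=4.8,fy=4.8,interpolation=cv2.INTER_CUBIC); cv2.imwrite('pics/c2.png',b)
for n,u,v,z in[('A',475,280,12),('B',610,382,12),('pan knob',273,241,98),('empty',336,271,25),('base',340,495,0)]:
    p=w(c,u/1.5,v/1.5,z);print(n,p.round(),np.hypot(*p[:2]).round())
E
```

```text
A [ 585. -271.   12.] 645.0
B [ 372. -636.   12.] 737.0
pan knob [593. 249.  98.] 643.0
empty [555.  90.  25.] 563.0
base [ 8. -5.  0.] 10.0
```

View pics/c1.png

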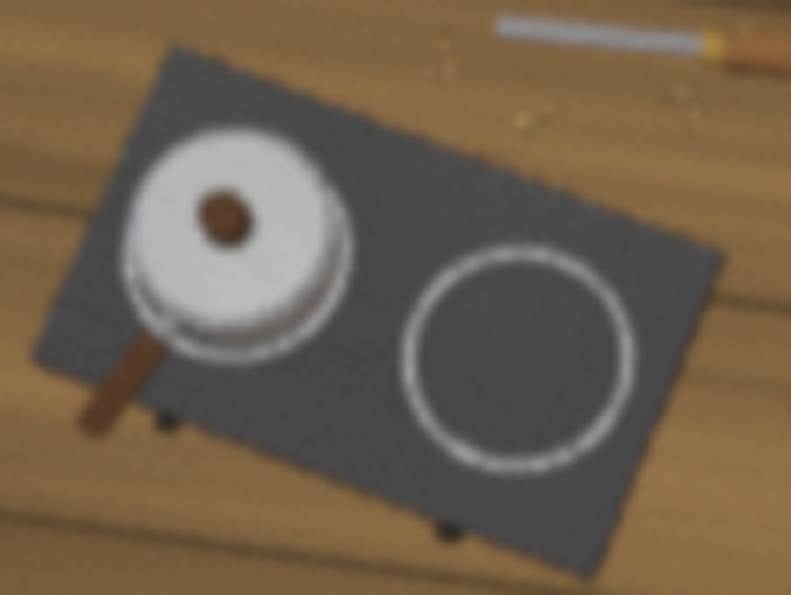

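View pics/c2.png

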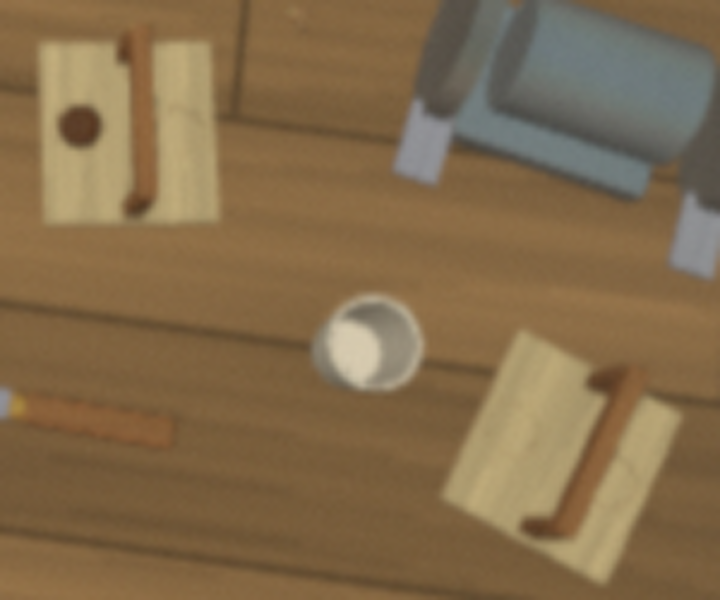

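Pan and tray: the nearer tray A (645 mm against 737 mm) also has the ball, a dark disc at (80,126) in the crop, so A is the one meant. B's visible pocket is empty. In the plate crop the empty ring centre is (519,357), the knob is at (224,217) and the handle end is at (93,425).

```bash
python3 - <<'E'
from h import *
import pickle
c=pickle.load(open('top.pkl','rb'))
P=lambda x,y,z:w(c,150+(x+.5)/7-.5,130+(y+.5)/7-.5,z)[:2]
T=lambda x,y,z:w(c,290+(x+.5)/4.8-.5,160+(y+.5)/4.8-.5,z)[:2]
C=np.array([P(*q,25) for q in[(172,45),(722,255),(595,580),(33,358)]])
print('plate',C.round(),[np.linalg.norm(C[i]-C[i-1]).round(1) for i in range(4)]); m=C.mean(0)
d=(C[0]+C[3]-C[1]-C[2]);d/=np.linalg.norm(d)
print('ctr',m,'ydir',d,np.degrees(np.arctan2(d[1],d[0])), 'ring_pan',m+85*d,'ring_empty',m-85*d)
print('ring empty meas',P(519,357,25),'ring extremes',P(404,357,25),P(634,357,25))
k=P(224,217,98);h=P(93,425,59)
print('knob',k,'lid',P(232,228,71),'handle end',h,np.linalg.norm(h-k),np.degrees(np.arctan2(*(h-k)[::-1])))
B=np.array([T(*q,12) for q in[(40,42),(210,40),(219,221),(45,226)]])
print('tray',B.round(),[np.linalg.norm(B[i]-B[i-1]).round(1) for i in range(4)],B.mean(0))
e=B[0]+B[1]-B[2]-B[3];print('xdir deg',np.degrees(np.arctan2(e[1],e[0])))
a,b=T(140,27,96),T(145,208,96)
print('bar',a,b,(a+b)/2,np.linalg.norm(a-b),np.degrees(np.arctan2(*(a-b)[::-1])),'ball',T(80,126,26))
s=pickle.load(open('scene.pkl','rb'))
for n,u,v,z in[('knobtop',526,308,101),('rE',447,317,25)]: print('scene',n,w(s,u/1.5,v/1.5,z))
E
```

```text
plate [[708. 314.]
 [629. -13.]
 [438.  30.]
 [517. 357.]] [np.float64(195.3), np.float64(336.0), np.float64(196.0), np.float64(336.7)]
ctr [573.18698995 172.31726998] ydir [0.23416195 0.9721976 ] 76.457772319712 ring_pan [593.09075559 254.95406634] ring_empty [553.2832243   89.68047361]
ring empty meas [555.70860016  90.70872078] ring extremes [546.75990412 153.86067122] [564.65903756  27.54448132]
knob [593.33929203 250.29799255] lid [594.78495348 251.07222593] handle end [478.82896619 308.46297019] 128.4358958673052 153.07192337607054
tray [[ 648. -190.]
 [ 670. -328.]
 [ 521. -350.]
 [ 497. -212.]] [np.float64(153.1), np.float64(139.8), np.float64(150.7), np.float64(140.4)] [ 584.00505229 -270.1167402 ]
xdir deg 8.386135297185472
bar [ 647.97199671 -259.29660021] [ 506.4513832  -278.40992207] [ 577.21168995 -268.85326114] 142.80547300495573 7.691644158052091 ball [ 579.58542798 -229.11773728]
scene knobtop [599.15997559 249.27651617 101.        ]
scene rE [564.70020814  89.42095073  25.        ]
```

```bash
python3 -m handwheel '[[0.085,0.024,0.03,0,-0.013],[0.085,0.026,0.03,0,-0.013],[0.085,0.026,0.03,0,-0.013],[0.085,0.026,0.03,0,-0.013],[0.085,0.026,0.03,0,-0.013],[0.085,0.026,0.03,0,-0.013],[0.085,0.026,0.03,0,-0.013],[0.085,0.026,0.03,0,-0.013],[0.085,0.026,0.03,0,-0.013],[0.085,0.026,0.03,0,-0.013],[0.085,0.026,0.03,0,-0.013],[0.085,0.026,0.03,0,-0.013]]' 40
```

```text
time: 1.1
eef_pos: [485.5, -228.2, 234.1]
ee_rot: [[0.995, 0.103, -0.013], [0.103, -0.995, 0.001], [-0.013, -0.003, -1.0]]
wrist_force: [-0.2, -0.6, -0.1]
grip_width: 84.8
```

```bash
python3 -m handwheel '[[0.085,0.009,0.038,0,0.003],[0.085,0.009,0.038,0,0.003],[0.085,0.009,0.038,0,0.003],[0.085,0.009,0.038,0,0.003],[0.085,0.009,0.038,0,0.003],[0.085,0.009,0.038,0,0.003],[0.085,0.009,0.038,0,0.003],[0.085,0.009,0.038,0,0.003],[0.085,0.009,0.038,-0.01,0.003],[0.085,0.009,0.038,-0.01,0.003],[0.085,0.009,0.038,-0.01,0.003],[0.085,0.009,0.038,-0.01,0.003]]' && python3 -m handwheel '[[0.085,0,0,0,0],[0.085,0,0,0,0]]'
```

```text
time: 2.1
eef_pos: [598.5, 248.6, 192.2]
ee_rot: [[0.99, 0.141, -0.01], [0.141, -0.99, -0.0], [-0.01, -0.001, -1.0]]
wrist_force: [1.3, -0.2, 0.6]
grip_width: 84.9
time: 2.27
eef_pos: [595.8, 262.0, 188.3]
ee_rot: [[0.988, 0.156, -0.014], [0.156, -0.988, 0.007], [-0.013, -0.009, -1.0]]
wrist_force: [0.8, -1.7, 0.6]
grip_width: 85.0
```

```bash
python3 -m handwheel '[[0.06,0,-0.006,-0.02,0],[0.06,0,-0.004,-0.02,0],[0.06,0,0,-0.015,0],[0.06,0,0,0,0],[0.06,0,0,0,0],[0.06,0,0,0,0]]'; python3 -c "
from h import *
look('scene','s1.png',(290,140,400,240),6)"
```

```text
time: 2.77
eef_pos: [594.5, 249.6, 131.6]
ee_rot: [[0.988, 0.156, -0.016], [0.156, -0.988, 0.006], [-0.015, -0.008, -1.0]]
wrist_force: [-0.9, 0.3, -0.4]
grip_width: 59.9
```

View pics/s1.png

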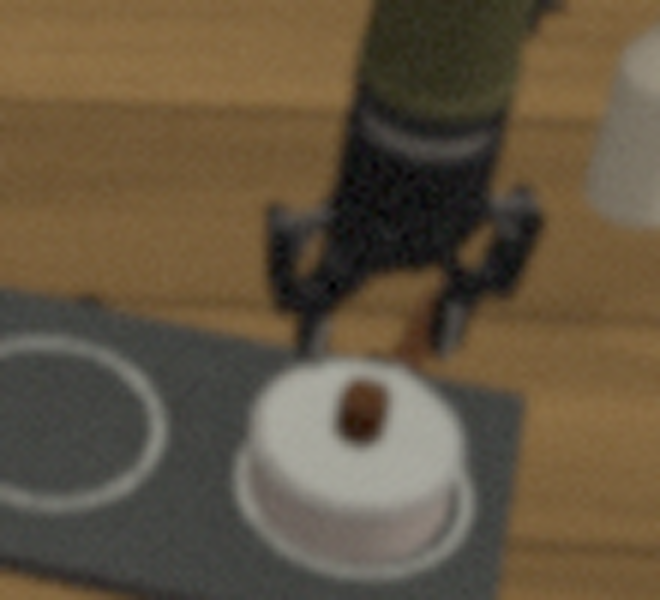

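```bash
python3 -c "
from h import *
import pickle
c=pickle.load(open('scene.pkl','rb'))
print('knob top',w(c,290+364.5/6-.5,140+388.5/6-.5,101))
f=lambda p:(px(c,p)-[290,140])*6
print(f([594.5,249.6,131.6]),f([593.5,250.5,101]),f([593.5,250.5,71]), 'ringE', f([555,90.3,25]),'ringP',f([593,255,25]),'panbase',f([594,251,25]))"
```

```text
knob top [594.51568992 248.38892419 101.        ]
[372.89929221 345.15652863] [365.35398634 384.26873373] [356.68504621 422.73694211] ringE [ 49.37097025 415.24212469] ringP [352.06779281 479.27617063] panbase [344.86902529 480.3300822 ]
```

```bash
python3 -m handwheel '[[0.06,0,0,-0.02,0],[0.06,0,0,-0.017,0],[0.06,0,0,-0.006,0],[0.06,0,0,0,0],[0.06,0,0,0,0]]'; python3 -m handwheel '[[0.03,0,0,0,0],[0.02,0,0,0,0],[0.02,0,0,0,0],[0.02,0,0,0,0],[0.02,0,0,0,0],[0.02,0,0,0,0]]' 40
```

```text
time: 3.23
eef_pos: [599.6, 250.2, 94.5]
ee_rot: [[0.988, 0.154, -0.004], [0.154, -0.988, 0.011], [-0.002, -0.011, -1.0]]
wrist_force: [0.3, 0.3, -0.1]
grip_width: 59.9
time: 3.73
eef_pos: [600.7, 250.2, 97.6]
ee_rot: [[0.988, 0.153, -0.001], [0.153, -0.988, 0.012], [0.001, -0.012, -1.0]]
wrist_force: [0.4, 0.3, -3.1]
grip_width: 26.0
```

```bash
python3 -m handwheel '[[0.06,0,0,0,0],[0.06,0,0,0,0],[0.06,-0.003,0,-0.005,0],[0.06,-0.002,0,-0.005,0],[0.06,-0.002,0,-0.004,0],[0.06,0,0,0,0],[0.06,0,0,0,0]]'; python3 -m handwheel '[[0.06,0,0,0,0]]'
```

```text
time: 4.32
eef_pos: [593.7, 251.2, 83.2]
ee_rot: [[0.988, 0.154, 0.001], [0.154, -0.988, 0.013], [0.003, -0.013, -1.0]]
wrist_force: [0.0, -0.1, -0.5]
grip_width: 60.0
time: 4.4
eef_pos: [593.4, 251.1, 83.0]
ee_rot: [[0.988, 0.154, 0.001], [0.154, -0.988, 0.013], [0.003, -0.013, -1.0]]
wrist_force: [-0.7, 0.1, -0.3]
grip_width: 59.8
```

```bash
python3 -m handwheel '[[0.04,0,0,0,0],[0.02,0,0,0,0],[0.02,0,0,0,0],[0.02,0,0,0,0],[0.02,0,0,0,0],[0.02,0,0,0,0]]' 30
```

```text
time: 4.9
eef_pos: [593.9, 250.4, 83.5]
ee_rot: [[0.988, 0.153, 0.001], [0.153, -0.988, 0.012], [0.003, -0.012, -1.0]]
wrist_force: [0.9, 0.3, -0.4]
grip_width: 27.1
```

```bash
python3 -m handwheel '[[0.02,-0.001,-0.004,0,0],[0.02,-0.002,-0.008,0,0],[0.02,-0.002,-0.008,0,0],[0.02,-0.002,-0.008,0,0]]'
```

```text
time: 5.23
eef_pos: [587.6, 227.4, 84.1]
ee_rot: [[0.987, 0.158, 0.006], [0.158, -0.987, 0.021], [0.009, -0.02, -1.0]]
wrist_force: [0.5, 1.1, -1.0]
grip_width: 27.1
```

```bash
python3 -m handwheel '[[0.02,-0.002,-0.008,-0.001,0],[0.02,-0.002,-0.008,-0.0005,0],[0.02,-0.002,-0.008,-0.0005,0],[0.02,-0.002,-0.008,-0.0005,0]]'
```

```text
time: 5.57
eef_pos: [581.7, 197.5, 84.5]
ee_rot: [[0.987, 0.16, 0.015], [0.159, -0.987, 0.031], [0.019, -0.028, -0.999]]
wrist_force: [1.0, 4.9, 3.3]
grip_width: 26.8
```

```bash
python3 -m handwheel '[[0.034,0,0,0,0],[0.034,0,0,0,0],[0.034,0,0,0,0],[0.034,0,0,0,0]]'; python3 -m handwheel '[[0.034,0,0,0,-0.09],[0.034,0,0,0,-0.1],[0.034,0,0,0,-0.1],[0.034,0,0,0,-0.08],[0.034,0,0,0,0],[0.034,0,0,0,0]]'
```

```text
time: 5.9
eef_pos: [580.4, 191.5, 84.2]
ee_rot: [[0.988, 0.155, 0.012], [0.154, -0.988, 0.026], [0.015, -0.024, -1.0]]
wrist_force: [0.5, 2.3, 1.3]
grip_width: 34.2
time: 6.4
eef_pos: [575.8, 193.6, 82.7]
ee_rot: [[0.975, -0.223, 0.011], [-0.223, -0.975, 0.02], [0.006, -0.022, -1.0]]
wrist_force: [0.3, 1.3, 1.2]
grip_width: 33.9
```

```bash
python3 -c "
from h import *
import pickle
c=look('scene','s2.png',(265,140,375,240),6)
f=lambda p:(px(c,p)-[265,140]+.5)*6
p=np.array([579,193,25.]);print('if pan at',p,[f(p+[0,0,h]).round() for h in(0,46,76)],'TCP',f(readout.get_state()['eef_pos']))"
```

```text
if pan at [579. 193.  25.] [array([390., 458.]), array([400., 401.]), array([407., 363.])] TCP [403.48431646 382.18082947]
```

View pics/s2.png

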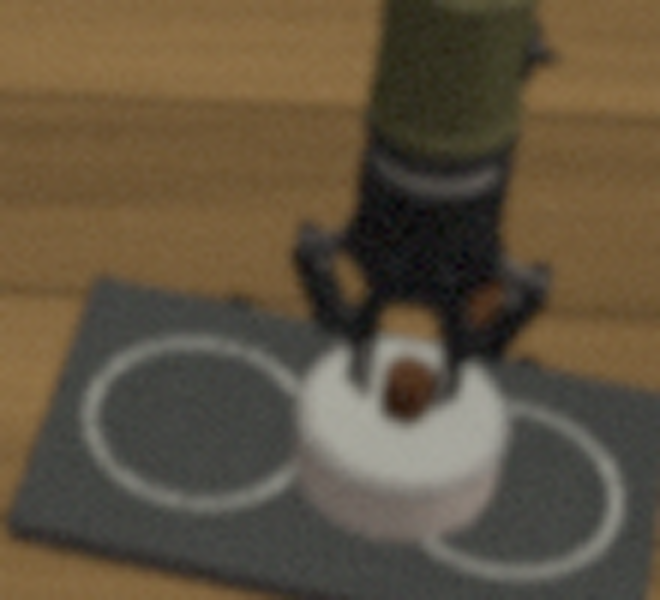

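```bash
python3 -m handwheel '[[0.034,0.003,0,0.001,0],[0.034,0.002,0,0,0],[0.034,-0.001,-0.004,0,0],[0.034,-0.002,-0.008,0,0],[0.034,-0.002,-0.008,0,0],[0.034,-0.002,-0.008,0,0],[0.034,-0.002,-0.008,0,0]]'
```

```text
time: 7.03
eef_pos: [573.3, 159.1, 83.9]
ee_rot: [[0.977, -0.214, 0.014], [-0.214, -0.976, 0.026], [0.009, -0.029, -1.0]]
wrist_force: [0.7, 3.6, -0.4]
grip_width: 33.7
```

```bash
python3 -m handwheel '[[0.034,-0.002,-0.008,0,0],[0.034,-0.002,-0.008,0,0],[0.034,-0.002,-0.008,0,0],[0.034,-0.002,-0.008,0,0],[0.034,-0.002,-0.006,0,0],[0.034,-0.002,-0.004,0,0],[0.034,0,-0.001,0,0],[0.034,0,0,0,0]]'
```

```text
time: 7.7
eef_pos: [558.0, 105.2, 83.7]
ee_rot: [[0.975, -0.22, 0.011], [-0.22, -0.975, 0.022], [0.006, -0.024, -1.0]]
wrist_force: [1.6, 3.9, 0.8]
grip_width: 34.0
```

```bash
python3 -m handwheel '[[0.034,-0.001,-0.005,0,0],[0.034,-0.001,-0.005,0,0],[0.034,-0.001,-0.003,0,0],[0.034,0,-0.001,0,0],[0.034,0,0,0,0]]'; python3 -c "
from h import *
c=look('scene','s3.png',(225,150,335,240),7)
f=lambda p:((px(c,p)-[225,150]+.5)*7).round()
p=np.array([554.5,90,25.]);print('target',[f(p+[0,0,h]) for h in(0,46,76)],f(p+[0,3,76]),f(p+[3,0,76]),'TCP',f(readout.get_state()['eef_pos']))"
```

```text
time: 8.12
eef_pos: [555.5, 93.4, 83.9]
ee_rot: [[0.976, -0.216, 0.013], [-0.217, -0.976, 0.025], [0.007, -0.027, -1.0]]
wrist_force: [1.3, 3.0, -0.0]
grip_width: 34.0
target [array([515., 417.]), array([523., 351.]), array([527., 306.])] [534. 306.] [528. 310.] TCP [532. 333.]
```

View pics/s3.png

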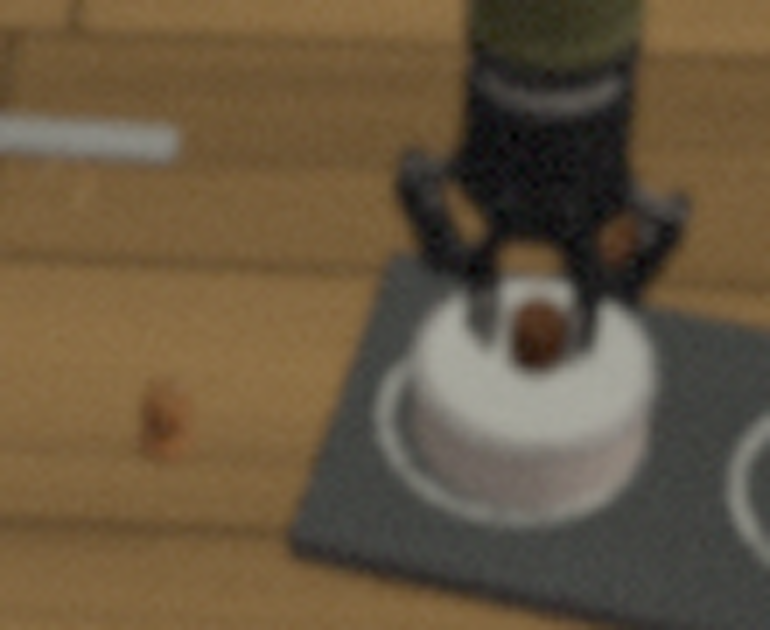

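```bash
python3 -c "
from h import *
import pickle
c=pickle.load(open('scene.pkl','rb'))
f=lambda p:(px(c,p)-[225,150]+.5)*7
t=np.linspace(0,6.283,181)
def ext(x,y,z,r):
    q=np.array([f([x+r*np.cos(a),y+r*np.sin(a),z]) for a in t]);return 'L%.0f R%.0f T%.0f B%.0f'%(q[:,0].min(),q[:,0].max(),q[:,1].min(),q[:,1].max())
print('ring L377 B525',ext(554.5,90,25,63))
for y,x in((95,557),(95,560),(95,563)): print(x,y,'body bottom B~513',ext(x,y,25,55),'lid L412 R656 T275 B445',ext(x,y,71,52),'rim',ext(x,y,65,55),'knob L510 R570 T298',ext(x,y,101,14))"
```

```text
ring L377 B525 L384 R648 T323 B517
557 95 body bottom B~513 L411 R642 T339 B508 lid L412 R656 T275 B445 L422 R645 T276 B437 rim L415 R650 T281 B451 knob L510 R570 T298 L508 R569 T288 B332
560 95 body bottom B~513 L411 R642 T343 B513 lid L412 R656 T275 B445 L422 R645 T281 B442 rim L415 R650 T285 B456 knob L510 R570 T298 L508 R569 T293 B336
563 95 body bottom B~513 L411 R642 T348 B518 lid L412 R656 T275 B445 L422 R646 T285 B447 rim L415 R651 T290 B461 knob L510 R570 T298 L508 R569 T298 B341
```

```bash
python3 -m handwheel '[[0.034,-0.001,-0.003,0,0],[0.034,0,-0.003,0,0],[0.034,0,-0.001,0,0],[0.034,0,0,0,0],[0.034,0,0,0,0]]'
```

```text
time: 8.58
eef_pos: [554.6, 86.9, 83.9]
ee_rot: [[0.977, -0.215, 0.013], [-0.215, -0.976, 0.026], [0.007, -0.028, -1.0]]
wrist_force: [0.9, 2.8, -0.1]
grip_width: 33.9
```

```bash
python3 -m handwheel '[[0.06,0,0,0,0],[0.06,0,0,0,0],[0.06,0,0,0,0],[0.06,0,0,0.015,0],[0.06,0,0,0.03,0],[0.06,0,0,0.04,0],[0.06,0,-0.01,0.03,0.05],[0.06,0,-0.03,0.01,0.1],[0.06,0,-0.04,0,0.1],[0.06,0,-0.04,0,0.05],[0.06,0,-0.04,0,0],[0.06,0,-0.04,0,0]]'; python3 -m handwheel '[[0.06,0,-0.035,0,0.02],[0.06,0,-0.02,0,0.02],[0.06,0,-0.01,0,0],[0.06,0,0,0,0],[0.06,0,0,0,0]]'; python3 -c "
from h import *
look('top','t2.png',(145,125,258,210),7)
look('scene','s4.png',(225,150,335,240),7)"
```

```text
time: 9.58
eef_pos: [548.8, -116.1, 213.9]
ee_rot: [[0.994, 0.114, -0.001], [0.114, -0.993, 0.017], [0.001, -0.017, -1.0]]
wrist_force: [0.5, -0.5, -0.4]
grip_width: 59.8
time: 10.0
eef_pos: [542.8, -200.2, 213.3]
ee_rot: [[0.991, 0.133, -0.006], [0.133, -0.991, 0.008], [-0.005, -0.008, -1.0]]
wrist_force: [-0.1, 0.4, 0.6]
grip_width: 60.2
```

View pics/t2.png

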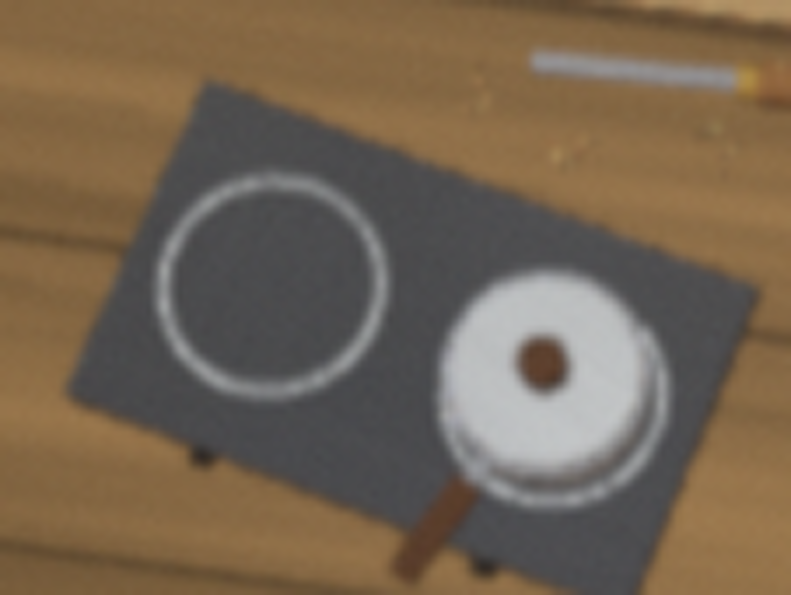

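```bash
python3 - <<'E'
from h import *
import pickle
c=pickle.load(open('top.pkl','rb'))
P=lambda x,y,z:w(c,145+(x+.5)/7-.5,125+(y+.5)/7-.5,z)[:2]
print('knob',P(543,363.5,100),'lid',P(544,371,71),'ring',P(553.5,392,25),'ring_left',P(273,286,25),P(553.5,392,25)-P(273,286,25))
E
```

```text
knob [553.69543285  90.50496545] lid [556.32553153  92.72100086] ring [555.66968902  90.98332108] ring_left [593.77435386 255.74065119] [ -38.10466485 -164.75733011]
```

View pics/s4.png

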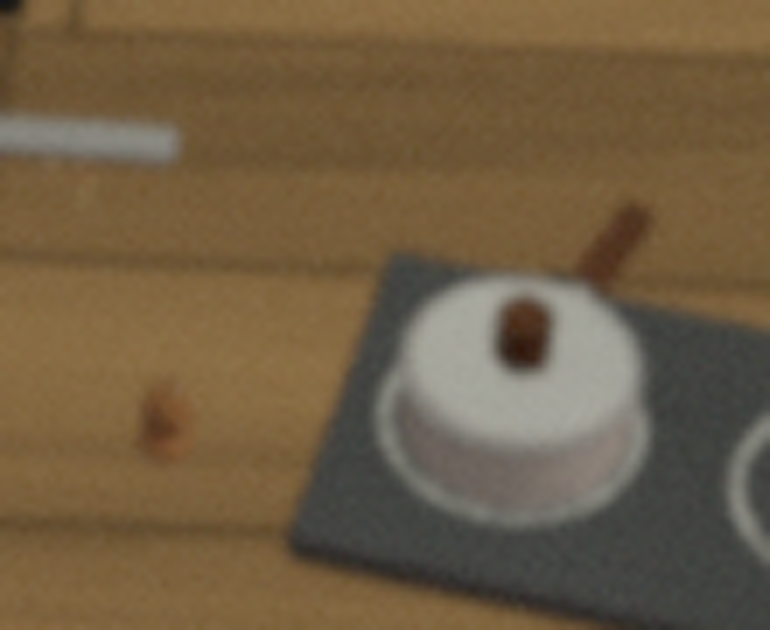

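```bash
python3 -m handwheel '[[0.06,0.01,-0.018,0,0.005],[0.06,0.01,-0.018,-0.01,0.005],[0.06,0.008,-0.015,-0.02,0],[0.06,0.006,-0.01,-0.025,0],[0.06,0.003,-0.004,-0.02,0],[0.06,0.002,0,-0.01,0],[0.06,0,0,0,0],[0.06,0,0,0,0]]'; python3 -m handwheel '[[0.06,0,0,0,0],[0.06,0,0,0,0],[0.06,0,0,0,0],[0.06,0,0,0,0]]'
```

```text
time: 10.77
eef_pos: [590.1, -243.0, 127.0]
ee_rot: [[0.985, 0.174, -0.003], [0.174, -0.985, 0.019], [0.001, -0.019, -1.0]]
wrist_force: [0.0, 0.0, 0.2]
grip_width: 60.2
time: 11.1
eef_pos: [592.1, -238.9, 130.9]
ee_rot: [[0.984, 0.18, 0.002], [0.179, -0.984, 0.02], [0.005, -0.019, -1.0]]
wrist_force: [-0.4, 0.2, 0.1]
grip_width: 59.7
```

```bash
python3 -m handwheel '[[0.06,-0.004,-0.01,-0.01,-0.015],[0.06,-0.003,-0.01,-0.01,-0.01],[0.06,-0.002,-0.008,-0.005,-0.01],[0.06,0,-0.004,-0.002,0],[0.06,0,0,0,0],[0.06,0,0,0,0],[0.06,0,0,0,0]]'
```

```text
time: 11.68
eef_pos: [580.8, -277.6, 101.7]
ee_rot: [[0.991, 0.137, 0.003], [0.137, -0.99, 0.017], [0.005, -0.016, -1.0]]
wrist_force: [0.1, 0.6, 0.0]
grip_width: 59.8
```

```bash
python3 -m handwheel '[[0.06,0,0.003,0,0],[0.06,0,0.002,-0.005,0],[0.06,0,0,-0.008,0],[0.06,0,0,-0.008,0],[0.06,0,0,-0.003,0],[0.06,0,0,0,0],[0.06,0,0,0,0]]'; python3 -c "
from h import *
c=look('scene','s5.png',(150,160,250,240),8)
f=lambda p:((px(c,p)-[150,160]+.5)*8).round()
print(f([582,-269.5,96]),f(readout.get_state()['eef_pos']))"
```

```text
time: 12.27
eef_pos: [581.8, -269.2, 75.2]
ee_rot: [[0.99, 0.141, 0.003], [0.14, -0.99, 0.019], [0.006, -0.018, -1.0]]
wrist_force: [-0.3, 0.7, -0.7]
grip_width: 59.9
[309. 289.] [315. 324.]
```

View pics/s5.png

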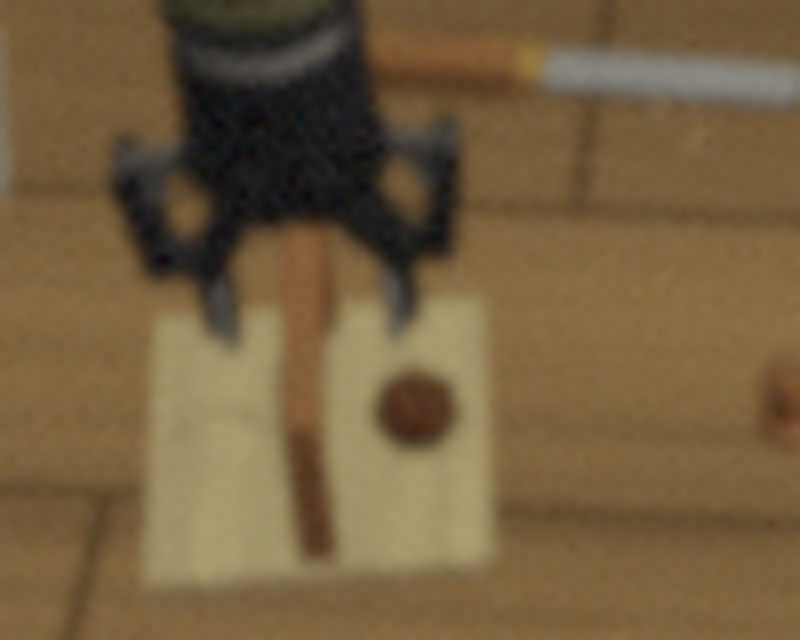

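The jaws straddle the bar at about (305,320). The ball is at (417,408), clear of the fingers. I'll close now.

```bash
python3 -m handwheel '[[0.06,0,0,-0.003,0],[0.05,0,0,0,0],[0.03,0,0,0,0],[0.02,0,0,0,0],[0.01,0,0,0,0],[0.005,0,0,0,0],[0.005,0,0,0,0],[0.005,0,0,0,0]]' 90
```

```text
time: 12.98
eef_pos: [582.7, -270.8, 73.4]
ee_rot: [[0.99, 0.14, 0.006], [0.14, -0.99, 0.016], [0.008, -0.015, -1.0]]
wrist_force: [-0.8, 0.7, -0.1]
grip_width: 14.5
```

Firm grip. I'll lift gently.

```bash
python3 -m handwheel '[[0.005,0,0,0.002,0],[0.005,0,0,0.004,0],[0.005,0,0,0.006,0],[0.005,0,0,0.007,0],[0.005,0,0,0.008,0],[0.005,0,0,0.008,0],[0.005,0,0,0.008,0],[0.005,0,0,0.008,0]]'; python3 -c "
from workcell import readout as r; s=r.get_state();print(s['wrist_force'],s['moment'])"
```

```text
time: 13.65
eef_pos: [578.9, -268.7, 125.6]
ee_rot: [[0.99, 0.14, -0.003], [0.14, -0.99, 0.021], [0.0, -0.021, -1.0]]
wrist_force: [-0.2, -0.6, -3.5]
grip_width: 14.6
[-0.17531332 -0.57088299 -3.48085488] [ 0.01421775  0.03567554 -0.03334858]
```

```bash
python3 -m handwheel '[[0.005,0,0,0.01,0],[0.005,0,0,0.012,0],[0.005,0,0,0.012,0],[0.005,0,0,0.012,0],[0.005,0,0,0.012,0],[0.005,0,0,0.012,0],[0.005,0,0.001,0.01,0],[0.005,0,0.003,0.008,0],[0.005,0,0.005,0.005,0],[0.005,0,0.007,0.003,0],[0.005,0,0.009,0.001,0],[0.005,0,0.011,0,0]]'
```

```text
time: 14.65
eef_pos: [578.6, -232.9, 237.2]
ee_rot: [[0.991, 0.136, 0.004], [0.136, -0.991, 0.016], [0.006, -0.016, -1.0]]
wrist_force: [0.1, -1.2, -3.3]
grip_width: 14.8
```

```bash
python3 -m handwheel '[[0.005,0,0.012,0,0],[0.005,0,0.014,0,0],[0.005,0,0.016,0,0],[0.005,0,0.016,0,0],[0.005,0,0.016,0,0],[0.005,0,0.016,0,0],[0.005,0,0.016,0,0],[0.005,0,0.016,0,0]]'
```

```text
time: 15.32
eef_pos: [574.7, -93.0, 232.9]
ee_rot: [[0.99, 0.142, -0.006], [0.142, -0.99, 0.022], [-0.003, -0.023, -1.0]]
wrist_force: [0.7, 0.3, -2.6]
grip_width: 14.9
```

```bash
python3 -m handwheel '[[0.005,0.001,0.016,0.001,0],[0.005,0.001,0.016,0.001,0],[0.005,0.001,0.016,0.001,0],[0.005,0.001,0.016,0.001,0],[0.005,0.001,0.016,0.001,0],[0.005,0.001,0.016,0.001,0],[0.005,0.001,0.016,0.001,0],[0.005,0.001,0.016,0.001,0],[0.005,0.001,0.016,0.001,0],[0.005,0.001,0.016,0.001,0],[0.005,0.001,0.016,0.001,0],[0.005,0.001,0.016,0.001,0]]'
```

```text
time: 16.32
eef_pos: [574.5, 130.8, 239.3]
ee_rot: [[0.987, 0.162, -0.024], [0.163, -0.986, 0.029], [-0.019, -0.032, -0.999]]
wrist_force: [-0.2, -0.7, -4.6]
grip_width: 14.5
```

```bash
python3 -m handwheel '[[0.005,0.002,0.015,0.001,0],[0.005,0.002,0.014,0.001,0],[0.005,0.002,0.013,0.001,0],[0.005,0.002,0.012,0.001,0],[0.005,0.002,0.011,0.001,0],[0.005,0.002,0.009,0.001,0],[0.005,0.002,0.007,0.001,0],[0.005,0.002,0.005,0.001,0],[0.005,0.001,0.003,0,0],[0.005,0,0.001,0,0],[0.005,0,0,0,0]]'; python3 -m handwheel '[[0.005,0,0,0,0],[0.005,0,0,0,0],[0.005,0,0,0,0]]'
```

```text
time: 17.23
eef_pos: [585.6, 239.1, 245.0]
ee_rot: [[0.984, 0.174, -0.033], [0.175, -0.984, 0.031], [-0.027, -0.036, -0.999]]
wrist_force: [0.2, -0.4, -3.9]
grip_width: 15.2
time: 17.48
eef_pos: [585.9, 236.5, 244.9]
ee_rot: [[0.985, 0.171, -0.033], [0.172, -0.985, 0.029], [-0.028, -0.034, -0.999]]
wrist_force: [0.0, -0.3, -3.7]
grip_width: 15.1
```

```bash
python3 -m handwheel '[[0.005,0.001,0.002,0.003,0],[0.005,0.001,0.003,0.004,0],[0.005,0.001,0.003,0.005,0],[0.005,0.001,0.003,0.005,0],[0.005,0.001,0.003,0.005,0],[0.005,0.001,0.002,0.005,0],[0.005,0.001,0.001,0.004,0],[0.005,0,0,0.003,0],[0.005,0,0,0.001,0],[0.005,0,0,0,0]]';python3 -m handwheel '[[0.005,0,0,-0.004,0],[0.005,0,0,-0.008,0],[0.005,0,0,-0.01,0],[0.005,0,0,-0.008,0],[0.005,0,0,-0.004,0],[0.005,0,0,0,0]]'
```

```text
time: 18.32
eef_pos: [594.1, 254.8, 285.0]
ee_rot: [[0.985, 0.17, -0.031], [0.171, -0.985, 0.03], [-0.026, -0.035, -0.999]]
wrist_force: [0.4, 0.2, -4.0]
grip_width: 14.9
time: 18.82
eef_pos: [592.7, 253.3, 245.4]
ee_rot: [[0.985, 0.169, -0.035], [0.17, -0.985, 0.027], [-0.03, -0.033, -0.999]]
wrist_force: [-0.1, 0.6, -4.6]
grip_width: 14.8
```

```bash
for i in 1 2; do python3 -m handwheel '[[0.005,0,0,0,0],[0.005,0,0,0,0],[0.005,0,0,0,0],[0.005,0,0,0,0],[0.005,0,0,0,0],[0.005,0,0,0,0],[0.005,0,0,0,0],[0.005,0,0,0,0]]' ;done; python3 -m handwheel '[[0.005,0,-0.004,0,0],[0.005,0,-0.008,0,0],[0.005,0,-0.01,0,0],[0.005,0,-0.012,0,0],[0.005,0,-0.012,0,0],[0.005,0,-0.008,0,0],[0.005,0,-0.004,0,0],[0.005,0,0,0,0]]'
```

```text
time: 19.48
eef_pos: [593.2, 253.5, 245.8]
ee_rot: [[0.985, 0.169, -0.034], [0.17, -0.985, 0.028], [-0.029, -0.033, -0.999]]
wrist_force: [0.1, -0.2, -4.3]
grip_width: 14.5
time: 20.15
eef_pos: [593.3, 253.6, 246.0]
ee_rot: [[0.985, 0.169, -0.034], [0.17, -0.985, 0.028], [-0.028, -0.033, -0.999]]
wrist_force: [-0.8, 0.9, -3.8]
grip_width: 15.0
time: 20.82
eef_pos: [593.3, 185.9, 246.1]
ee_rot: [[0.986, 0.166, -0.034], [0.167, -0.986, 0.025], [-0.029, -0.03, -0.999]]
wrist_force: [0.5, -0.4, -3.7]
grip_width: 14.6
```

```bash
python3 -m handwheel '[[0.005,0,-0.004,0,0],[0.005,0,-0.008,0,0],[0.005,0,-0.012,0,0],[0.005,0,-0.016,0,0],[0.005,0,-0.018,0,0],[0.005,0,-0.018,0,0],[0.005,0,-0.018,0,0],[0.005,0,-0.018,0,0],[0.005,0,-0.018,0,0],[0.005,0,-0.018,0,0],[0.005,0,-0.018,0,0],[0.005,0,-0.018,0,0]]';python3 -m handwheel '[[0.005,0,-0.015,0,0],[0.005,0,-0.012,0,0],[0.005,0,-0.009,0,0],[0.005,0,-0.006,0,0],[0.005,0,-0.003,0,0],[0.005,0,0,0,0]]'
```

```text
time: 21.82
eef_pos: [591.6, -5.3, 246.7]
ee_rot: [[0.984, 0.177, -0.032], [0.178, -0.984, 0.03], [-0.026, -0.035, -0.999]]
wrist_force: [0.6, 1.1, -3.9]
grip_width: 14.6
time: 22.32
eef_pos: [590.6, -61.6, 246.9]
ee_rot: [[0.985, 0.169, -0.032], [0.17, -0.985, 0.026], [-0.027, -0.031, -0.999]]
wrist_force: [-0.2, -0.4, -4.2]
grip_width: 14.6
```

```bash
python3 -m handwheel '[[0.005,0,0.004,0.003,0],[0.005,0,0.008,0.004,0],[0.005,0,0.012,0.004,0],[0.005,0,0.014,0.004,0],[0.005,0,0.014,0.004,0],[0.005,0,0.014,0.004,0],[0.005,0,0.014,0.004,0],[0.005,0,0.014,0.004,0],[0.005,0,0.014,0.004,0],[0.005,0,0.014,0.004,0],[0.005,0,0.014,0.004,0],[0.005,0,0.014,0.004,0]]';python3 -m handwheel '[[0.005,0,0.014,0.004,0],[0.005,0,0.014,0.004,0],[0.005,0,0.014,0.003,0],[0.005,0,0.014,0,0],[0.005,0,0.014,0,0],[0.005,0,0.013,0,0],[0.005,0,0.011,0,0],[0.005,0,0.009,0,0],[0.005,0,0.007,0,0],[0.005,0,0.004,0,0],[0.005,0,0,0,0],[0.005,0,0,0,0]]'
```

```text
time: 23.32
eef_pos: [587.0, 120.5, 300.6]
ee_rot: [[0.981, 0.191, -0.032], [0.192, -0.981, 0.037], [-0.024, -0.043, -0.999]]
wrist_force: [-1.0, 0.1, -4.8]
grip_width: 14.9
time: 24.32
eef_pos: [575.0, 272.9, 318.4]
ee_rot: [[0.973, 0.227, -0.034], [0.228, -0.972, 0.053], [-0.021, -0.059, -0.998]]
wrist_force: [-0.3, -1.0, -4.0]
grip_width: 14.6
```

```bash
python3 -m handwheel '[[0.005,0,0,-0.01,0],[0.005,0,0,-0.02,0],[0.005,0,0,-0.02,0],[0.005,0,0,0,0],[0.005,0,0,0,0],[0.005,0,0,0,0]]'
```

```text
time: 24.82
eef_pos: [576.8, 266.2, 265.4]
ee_rot: [[0.975, 0.218, -0.032], [0.22, -0.974, 0.048], [-0.021, -0.054, -0.998]]
wrist_force: [-0.2, 0.3, -3.3]
grip_width: 14.4
```

```bash
python3 -m handwheel '[[0.005,0.002,-0.002,-0.003,-0.02],[0.005,0.003,-0.002,-0.004,-0.04],[0.005,0.003,-0.002,-0.004,-0.04],[0.005,0.003,-0.002,-0.003,-0.04],[0.005,0.002,-0.001,-0.001,-0.02],[0.005,0,0,0,0],[0.005,0,0,0,0]]'; python3 -c "
from workcell import readout as r;s=r.get_state();print(s['qpos'].round(3),s['qvel'].round(4),s['ee_rot'].round(4))"
```

```text
time: 25.4
eef_pos: [595.0, 255.8, 255.5]
ee_rot: [[0.999, 0.046, -0.012], [0.047, -0.997, 0.057], [-0.01, -0.057, -0.998]]
wrist_force: [-0.0, -0.6, -4.0]
grip_width: 14.6
[-0.394  0.696 -0.102  1.487  0.012  0.947 -2.004] [ 0.0025 -0.0047  0.0013 -0.0109  0.0039  0.0017 -0.017 ] [[ 0.9989  0.0459 -0.0123]
 [ 0.0466 -0.9973  0.0566]
 [-0.0096 -0.0571 -0.9983]]
```

```bash
python3 -m handwheel '[[0.005,0,-0.006,0,0],[0.005,0,-0.012,0,0.01],[0.005,0,-0.018,0,0.02],[0.005,0,-0.024,0,0.02],[0.005,0,-0.030,0,0.02],[0.005,0,-0.036,0,0.01],[0.005,0,-0.036,0,0],[0.005,0,-0.030,0,0],[0.005,0,-0.022,0,0],[0.005,0,-0.012,0,0],[0.005,0,-0.005,0,0],[0.005,0,0,0,0]]'; python3 -m handwheel '[[0.005,0,0,0,0],[0.005,0,0,0,0]]';  python3 -c "
from workcell import readout as r;s=r.get_state();print(s['qpos'].round(3))"
```

```text
time: 26.4
eef_pos: [592.5, 14.5, 260.9]
ee_rot: [[0.99, 0.14, -0.01], [0.14, -0.988, 0.059], [-0.002, -0.06, -0.998]]
wrist_force: [0.2, -0.3, -4.0]
grip_width: 14.4
time: 26.57
eef_pos: [592.6, 15.9, 261.4]
ee_rot: [[0.99, 0.141, -0.009], [0.142, -0.988, 0.06], [-0.001, -0.061, -0.998]]
wrist_force: [0.2, 0.1, -3.8]
grip_width: 14.9
[ 0.023  0.623 -0.163  1.633  0.043  0.895 -1.566]
```

```bash
for r in '[[0.005,0,0.008,0,0],[0.005,0,0,0,0],[0.005,0,0,0,0]]' ; do python3 -m handwheel '[[0.005,0,0.008,0,0],[0.005,0,0,0,0],[0.005,0,0,0,0]]'|sed -n 2,3p; done; echo -y; python3 -m handwheel '[[0.005,0,-0.008,0,0],[0.005,0,0,0,0],[0.005,0,0,0,0]]'|sed -n 2,3p; echo +x;  python3 -m handwheel '[[0.005,0.008,0,0,0],[0.005,0,0,0,0],[0.005,0,0,0,0]]'|sed -n 2,3p; echo -x;  python3 -m handwheel '[[0.005,-0.008,0,0,0],[0.005,0,0,0,0],[0.005,0,0,0,0]]'|sed -n 2,3p; echo +s;  python3 -m handwheel '[[0.005,0,0,0,0.06],[0.005,0,0,0,0],[0.005,0,0,0,0]]'|sed -n 2,3p; echo -s;  python3 -m handwheel '[[0.005,0,0,0,-0.06],[0.005,0,0,0,0],[0.005,0,0,0,0]]'|sed -n 2,3p;  echo -z;  python3 -m handwheel '[[0.005,0,0,-0.01,0],[0.005,0,0,0,0],[0.005,0,0,0,0]]'|sed -n 1,3p
```

```text
eef_pos: [592.6, 29.8, 261.7]
ee_rot: [[0.989, 0.148, -0.009], [0.148, -0.987, 0.063], [0.0, -0.064, -0.998]]
-y
eef_pos: [592.5, 24.6, 261.6]
ee_rot: [[0.988, 0.153, -0.01], [0.153, -0.986, 0.065], [0.0, -0.066, -0.998]]
+x
eef_pos: [601.4, 23.7, 261.5]
ee_rot: [[0.988, 0.152, -0.01], [0.152, -0.986, 0.064], [0.0, -0.065, -0.998]]
-x
eef_pos: [592.8, 23.5, 261.3]
ee_rot: [[0.988, 0.151, -0.01], [0.152, -0.986, 0.064], [0.0, -0.065, -0.998]]
+s
eef_pos: [591.9, 23.4, 261.4]
ee_rot: [[0.977, 0.211, -0.015], [0.211, -0.975, 0.063], [-0.001, -0.065, -0.998]]
-s
eef_pos: [591.8, 23.4, 261.5]
ee_rot: [[0.989, 0.148, -0.01], [0.148, -0.987, 0.064], [-0.001, -0.065, -0.998]]
-z
time: 28.32
eef_pos: [591.9, 23.4, 250.7]
ee_rot: [[0.989, 0.149, -0.01], [0.15, -0.987, 0.064], [-0.0, -0.065, -0.998]]
```

```bash
python3 -m handwheel '[[0.005,0,-0.002,0,0.03],[0.005,0,-0.004,0,0.06],[0.005,0,-0.006,0,0.09],[0.005,0,-0.006,0,0.12],[0.005,0,-0.006,0,0.12],[0.005,0,-0.006,0,0.12],[0.005,0,-0.006,0,0.12],[0.005,0,-0.006,0,0.12],[0.005,0,-0.006,0,0.12],[0.005,0,-0.006,0,0.12],[0.005,0,-0.006,0,0.12],[0.005,0,-0.006,0,0.12]]';  python3 -m handwheel '[[0.005,0,-0.006,0,0.12],[0.005,0,-0.004,0,0.12],[0.005,0,-0.002,0,0.12],[0.005,0,0,0,0.12],[0.005,0,0,0,0.12],[0.005,0,0,0,0.12],[0.005,0,0,0,0.12],[0.005,0,0,0,0.12],[0.005,0,0,0,0.12],[0.005,0,0,0,0.12],[0.005,0,0,0,0.09],[0.005,0,0,0,0.05]]'; python3 -m handwheel '[[0.005,0,0,0,0.03],[0.005,0,0,0,0],[0.005,0,0,0,0]]';python3 -c "
from workcell import readout as r;s=r.get_state();print(s['qpos'].round(3))"
```

```text
time: 29.32
eef_pos: [591.7, -44.7, 248.4]
ee_rot: [[0.105, 0.992, -0.066], [0.994, -0.105, 0.004], [-0.003, -0.066, -0.998]]
wrist_force: [0.4, -1.3, -4.5]
grip_width: 14.8
time: 30.32
eef_pos: [593.0, -64.5, 245.8]
ee_rot: [[-0.962, 0.274, -0.015], [0.275, 0.959, -0.066], [-0.004, -0.068, -0.998]]
wrist_force: [-1.2, -0.4, -3.5]
grip_width: 14.6
time: 30.57
eef_pos: [592.9, -65.8, 245.0]
ee_rot: [[-0.97, 0.244, -0.014], [0.245, 0.967, -0.067], [-0.003, -0.068, -0.998]]
wrist_force: [0.6, 0.2, -3.6]
grip_width: 14.9
[ 0.457  0.767 -0.859  1.623  0.7    1.108  0.706]
```

```bash
python3 -m handwheel '[[0.005,0,0.004,0.003,0],[0.005,0,0.008,0.004,0],[0.005,0,0.012,0.004,0],[0.005,0,0.014,0.004,0],[0.005,0,0.014,0.004,0],[0.005,0,0.014,0.004,0],[0.005,0,0.014,0.004,0],[0.005,0,0.014,0.004,0],[0.005,0,0.014,0.004,0],[0.005,0,0.014,0.004,0],[0.005,0,0.014,0.004,0],[0.005,0,0.014,0.004,0]]';python3 -m handwheel '[[0.005,0,0.014,0,0],[0.005,0,0.014,0,0],[0.005,0,0.014,0,0],[0.005,0,0.014,0,0],[0.005,0,0.013,0,0],[0.005,0,0.011,0,0],[0.005,0,0.009,0,0],[0.005,0,0.007,0,0],[0.005,0,0.004,0,0],[0.005,0,0.002,0,0],[0.005,0,0,0,0],[0.005,0,0,0,0]]';python3 -c "
from workcell import readout as r;s=r.get_state();print(s['qpos'].round(3))"
```

```text
time: 31.57
eef_pos: [590.3, 105.7, 298.9]
ee_rot: [[-0.971, 0.241, -0.011], [0.241, 0.969, -0.062], [-0.004, -0.063, -0.998]]
wrist_force: [-0.6, 0.1, -3.3]
grip_width: 14.7
time: 32.57
eef_pos: [583.1, 237.2, 306.1]
ee_rot: [[-0.976, 0.218, -0.005], [0.218, 0.975, -0.049], [-0.006, -0.049, -0.999]]
wrist_force: [-0.6, -0.0, -2.9]
grip_width: 14.6
[-0.049  0.754 -0.871  1.42   0.611  1.282  0.367]
```

```bash
python3 -m handwheel '[[0.005,0,-0.004,0,0],[0.005,0,-0.008,0,0],[0.005,0,-0.012,0,0],[0.005,0,-0.014,0,0],[0.005,0,-0.014,0,0],[0.005,0,-0.014,0,0],[0.005,0,-0.014,0,0],[0.005,0,-0.014,0,0],[0.005,0,-0.012,0,0],[0.005,0,-0.008,0,0],[0.005,0,-0.004,0,0],[0.005,0,0,0,0]]';python3 -m handwheel '[[0.005,0,0.004,0,0],[0.005,0,0.008,0,0],[0.005,0,0.012,0,0],[0.005,0,0.014,0,0],[0.005,0,0.014,0,0],[0.005,0,0.014,0,0],[0.005,0,0.014,0,0],[0.005,0,0.014,0,0],[0.005,0,0.012,0,0],[0.005,0,0.008,0,0],[0.005,0,0.004,0,0],[0.005,0,0,0,0]]'
```

```text
time: 33.57
eef_pos: [583.7, 91.8, 305.1]
ee_rot: [[-0.971, 0.237, -0.008], [0.237, 0.969, -0.063], [-0.008, -0.063, -0.998]]
wrist_force: [0.0, -0.1, -3.4]
grip_width: 14.6
time: 34.57
eef_pos: [577.3, 239.5, 306.1]
ee_rot: [[-0.976, 0.216, -0.008], [0.216, 0.975, -0.047], [-0.003, -0.047, -0.999]]
wrist_force: [0.0, -0.6, -3.5]
grip_width: 14.7
```

```bash
python3 -m handwheel '[[0.005,0.002,0.001,-0.004,0],[0.005,0.002,0.002,-0.008,0],[0.005,0.002,0.002,-0.01,0],[0.005,0.002,0.002,-0.01,0],[0.005,0.002,0.002,-0.009,0],[0.005,0.002,0.002,-0.006,0],[0.005,0.001,0.001,-0.003,0],[0.005,0,0,0,0]]';python3 -m handwheel '[[0.005,0,-0.004,0,0],[0.005,0,-0.008,0,0],[0.005,0,-0.012,0,0],[0.005,0,-0.014,0,0],[0.005,0,-0.014,0,0],[0.005,0,-0.014,0,0],[0.005,0,-0.014,0,0],[0.005,0,-0.014,0,0],[0.005,0,-0.012,0,0],[0.005,0,-0.008,0,0],[0.005,0,-0.004,0,0],[0.005,0,0,0,0]]'
```

```text
time: 35.23
eef_pos: [592.1, 248.5, 248.3]
ee_rot: [[-0.976, 0.22, -0.01], [0.22, 0.974, -0.052], [-0.002, -0.053, -0.999]]
wrist_force: [-1.0, 0.1, -3.1]
grip_width: 14.3
time: 36.23
eef_pos: [592.8, 112.3, 253.1]
ee_rot: [[-0.974, 0.229, -0.004], [0.228, 0.972, -0.057], [-0.01, -0.057, -0.998]]
wrist_force: [-0.6, -0.1, -3.2]
grip_width: 15.1
```

```bash
python3 -m handwheel '[[0.005,0,0.004,0.002,-0.03],[0.005,0,0.008,0.004,-0.06],[0.005,0,0.012,0.004,-0.09],[0.005,0,0.014,0.004,-0.12],[0.005,0,0.014,0.004,-0.12],[0.005,0,0.014,0.004,-0.12],[0.005,0,0.014,0.004,-0.12],[0.005,0,0.014,0.004,-0.12],[0.005,0,0.012,0.004,-0.12],[0.005,0,0.008,0.003,-0.12],[0.005,0,0.004,0.002,-0.12],[0.005,0,0,0,-0.12]]';  python3 -m handwheel '[[0.005,0,0,0,-0.12],[0.005,0,0,0,-0.12],[0.005,0,0,0,-0.12],[0.005,0,0,0,-0.12],[0.005,0,0,0,-0.12],[0.005,0,0,0,-0.12],[0.005,0,0,0,-0.12],[0.005,0,0,0,-0.12],[0.005,0,0,0,-0.12],[0.005,0,0,0,-0.12],[0.005,0,0,0,-0.09],[0.005,0,0,0,-0.05]]';python3 -c "
from workcell import readout as r;s=r.get_state();print(s['qpos'].round(3))"
```

```text
time: 37.23
eef_pos: [588.7, 245.8, 295.7]
ee_rot: [[-0.035, 0.998, -0.054], [0.999, 0.035, 0.002], [0.004, -0.054, -0.999]]
wrist_force: [0.5, 0.2, -4.3]
grip_width: 14.9
time: 38.23
eef_pos: [579.8, 263.3, 296.7]
ee_rot: [[0.976, 0.22, -0.004], [0.219, -0.973, 0.065], [0.01, -0.064, -0.998]]
wrist_force: [-0.2, -0.4, -3.8]
grip_width: 14.9
[-0.363  0.638 -0.192  1.478  0.065  1.007 -1.9  ]
```

```bash
python3 -m handwheel '[[0.005,0,-0.004,0,0],[0.005,0,-0.008,0,0],[0.005,0,-0.012,0,0],[0.005,0,-0.015,0,0],[0.005,0,-0.017,0,0],[0.005,0,-0.017,0,0],[0.005,0,-0.017,0,0],[0.005,0,-0.017,0,0],[0.005,0,-0.017,0,0],[0.005,0,-0.017,0,0],[0.005,0,-0.017,0,0],[0.005,0,-0.017,0,0]]';python3 -m handwheel '[[0.005,0,-0.017,0,0],[0.005,0,-0.017,0,0],[0.005,0,-0.017,0,0],[0.005,0,-0.016,0,0],[0.005,0,-0.012,0,0],[0.005,0,-0.008,0,0],[0.005,0,-0.004,0,0],[0.005,0,0,0,0]]'
```

```text
time: 39.23
eef_pos: [574.7, 72.2, 296.9]
ee_rot: [[0.972, 0.233, -0.008], [0.233, -0.97, 0.064], [0.007, -0.064, -0.998]]
wrist_force: [0.4, -1.0, -4.8]
grip_width: 14.7
time: 39.9
eef_pos: [570.2, -46.4, 297.5]
ee_rot: [[0.976, 0.217, -0.008], [0.217, -0.975, 0.054], [0.004, -0.055, -0.998]]
wrist_force: [-0.1, -0.5, -4.4]
grip_width: 14.8
```

```bash
python3 -m handwheel '[[0.005,0.001,-0.004,0,0.03],[0.005,0.001,-0.008,0,0.06],[0.005,0.001,-0.012,0,0.09],[0.005,0.001,-0.014,0,0.12],[0.005,0.001,-0.014,0,0.12],[0.005,0.001,-0.014,0,0.12],[0.005,0.001,-0.010,0,0.12],[0.005,0.001,-0.006,0,0.12],[0.005,0.001,-0.003,0,0.12],[0.005,0,0,0,0.12],[0.005,0,0,0,0.12],[0.005,0,0,0,0.12]]';  python3 -m handwheel '[[0.005,0,0,0,0.12],[0.005,0,0,0,0.12],[0.005,0,0,0,0.12],[0.005,0,0,0,0.12],[0.005,0,0,0,0.12],[0.005,0,0,0,0.12],[0.005,0,0,0,0.12],[0.005,0,0,0,0.12],[0.005,0,0,0,0.12],[0.005,0,0,0,0.12],[0.005,0,0,0,0.07],[0.005,0,0,0,0.03]]';python3 -c "
from workcell import readout as r;s=r.get_state();print(s['qpos'].round(3))"
```

```text
time: 40.9
eef_pos: [579.7, -126.2, 298.4]
ee_rot: [[0.035, 0.998, -0.058], [0.999, -0.034, 0.012], [0.01, -0.058, -0.998]]
wrist_force: [0.1, 1.0, -4.2]
grip_width: 14.8
time: 41.9
eef_pos: [581.4, -115.4, 299.4]
ee_rot: [[-0.97, 0.24, -0.025], [0.241, 0.969, -0.045], [0.014, -0.05, -0.999]]
wrist_force: [-0.5, -0.1, -4.2]
grip_width: 14.6
[ 0.57   0.711 -0.897  1.554  0.62   1.208  0.87 ]
```

Now the +y leg at height.

```bash
python3 -m handwheel '[[0.005,0,0.004,0,0],[0.005,0,0.008,0,0],[0.005,0,0.012,0,0],[0.005,0,0.015,0,0],[0.005,0,0.017,0,0],[0.005,0,0.017,0,0],[0.005,0,0.017,0,0],[0.005,0,0.017,0,0],[0.005,0,0.017,0,0],[0.005,0,0.017,0,0],[0.005,0,0.017,0,0],[0.005,0,0.017,0,0]]';python3 -m handwheel '[[0.005,0,0.017,0,0],[0.005,0,0.017,0,0],[0.005,0,0.017,0,0],[0.005,0,0.017,0,0],[0.005,0,0.017,0,0],[0.005,0,0.016,0,0],[0.005,0,0.013,0,0],[0.005,0,0.010,0,0],[0.005,0,0.007,0,0],[0.005,0,0.004,0,0],[0.005,0,0,0,0],[0.005,0,0,0,0]]'
```

```text
time: 42.9
eef_pos: [578.7, 79.5, 300.5]
ee_rot: [[-0.97, 0.244, -0.024], [0.244, 0.969, -0.041], [0.013, -0.045, -0.999]]
wrist_force: [-0.6, 0.7, -3.6]
grip_width: 14.8
time: 43.9
eef_pos: [568.9, 244.8, 302.9]
ee_rot: [[-0.974, 0.227, -0.024], [0.228, 0.973, -0.03], [0.017, -0.035, -0.999]]
wrist_force: [0.5, -0.3, -4.8]
grip_width: 14.9
```

```bash
python3 -m handwheel '[[0.005,0.001,0.001,-0.003,0],[0.005,0.003,0.001,-0.006,0],[0.005,0.004,0.002,-0.008,0],[0.005,0.004,0.002,-0.008,0],[0.005,0.004,0.002,-0.008,0],[0.005,0.003,0.001,-0.006,0],[0.005,0.002,0.001,-0.003,0],[0.005,0.001,0,-0.001,0],[0.005,0,0,0,0],[0.005,0,0,0,0]]'
```

```text
time: 44.73
eef_pos: [595.0, 249.9, 252.3]
ee_rot: [[-0.972, 0.235, -0.027], [0.236, 0.971, -0.036], [0.018, -0.041, -0.999]]
wrist_force: [0.1, -0.6, -3.4]
grip_width: 14.6
```

```bash
python3 -m handwheel '[[0.005,0,0.002,-0.001,0],[0.005,0,0.003,-0.001,0],[0.005,0,0.001,-0.001,0],[0.005,0,0,0,0],[0.005,0,0,0,0],[0.005,0,0,0,0]]'; python3 -c "
from h import *
c=look('scene');s=readout.get_state();print(s['eef_pos'],s['qvel'].round(3))
f=c['frame'][:,:,::-1][110:230,265:395]; cv2.imwrite('pics/s6.png',cv2.resize(f,None,fx=5,fy=5,interpolation=cv2.INTER_CUBIC))
g=lambda p:((px(c,p)-[265,110]+.5)*5).round()
R=s['ee_rot'];
for yaw in(166.5,):
  a=np.radians(yaw+180-180); X=np.array([np.cos(a),np.sin(a)]);Y=np.array([-X[1],X[0]])
  for sx,sy in((75,70),(75,-70),(-75,-70),(-75,70)): print('level corner',g([*(np.array([593.5,255])+sx*X+sy*Y),187]))
"
```

```text
time: 45.23
eef_pos: [594.8, 257.6, 250.8]
ee_rot: [[-0.972, 0.234, -0.025], [0.235, 0.971, -0.034], [0.016, -0.039, -0.999]]
wrist_force: [-0.6, -0.1, -3.6]
grip_width: 14.4
[594.83472832 257.62016463 250.82508818] [ 0.002  0.001  0.001  0.     0.001  0.    -0.003]
level corner [367. 274.]
level corner [591. 318.]
level corner [565. 487.]
level corner [325. 437.]
```

View pics/s6.png

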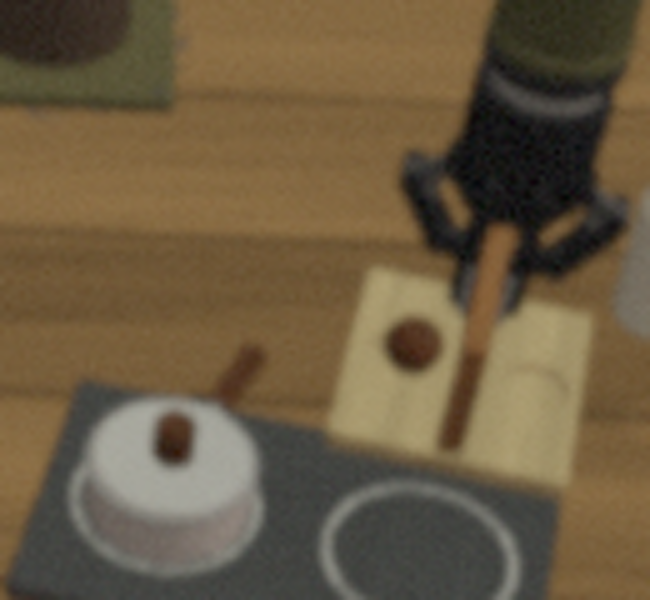

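The tray's corners at (370,268), (594,315), (568,488) and (328,438) match the predicted level, centred tray to within about 6 enlarged px. The ball is in its pocket at (413,343), the pan still sits in its ring, and the arm is still. I'm handing in.

```bash
python3 -c "
from workcell import hand_in, readout
print(hand_in()); s=readout.get_state(); print(s['time'],s['eef_pos'],s['grip_width'],s['wrist_force'])"
```

```text
the job is handed in; nothing more can be done
None
the job is handed in; nothing more can be done
```

I slid the pan to the empty ring, then picked up the nearer tray with its ball. I handed in at about 45 s, holding the tray over the ring the pan had left.

**Last checks:**
- **Pan:** it sits within about 2 mm of the middle of its new ring in both cameras.
- **Tray position:** it is centred over the vacated ring to about 2 mm, with its underside about 152 mm above the warmer. The arm was still and the grip steady.
- **Ball:** it is in its pocket.

**What disagreed or went less well:**
- **Tool tilt:** the tool reads about 2.4° off vertical. The tilt built up during the moves, and I carried the tray back and forth with half turns to reduce it, so it is held a half turn round. The tool was already tilted when it gripped. Allowing for that, and from the tray corners in the last picture, I put the tray itself at roughly 1° off level.
- **Pan slide:** for the first 50–60 mm I held the knob gripped while the tool tilted about 2°, so the pan may have tipped very slightly. I then let go and pushed the knob between loosely open fingers the rest of the way.
- **First knob grip:** the fingers closed too high on the knob, so I opened them and gripped again lower down before sliding.

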